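Hold the egg rack over the open pot

ROBOT

A 6-joint arm with a two-finger parallel gripper is mounted at the origin on a cart in front of the work surface, level with it; the furniture and walls round the work are solid. World frame = base frame: x ahead of the robot, y to its left, z up, the work surface at z = 0. Lengths are in mm, angles in rad, forces in N, time in s.
With the tool pointing down it reaches from about 275 to 1000 mm from the base axis. Payload 8.4 kg.
Tool frame: the origin (TCP) lies midway between the tips of the shut fingers; the grasp point (between the pads) lies 19 mm behind it; z points along the fingers, y is the line along which they close (so a half turn about z gives the same grasp; the last joint's range is limited). The gripper opens to 85 mm and grips with 20 to 120 N. Pads are 22 mm wide; open, the fingers measure 114 mm over their backs; the gripper's body (76 mm by 85 mm) begins 54 mm behind the grasp point. The pads swing forward as they close: fully open they stand 13 mm farther back than shut.
Start: joints at [-1.189, 0.353, 1.633, -0, 1.155, -0.002], TCP at [234.028, -579.533, 231.281] pointing down, gripper open.
Joint ranges: [-2.63, 2.63], [-0.92, 2.1], [0.06, 2.66], [-1.3, 4.44], [0, 2.69], [-3.02, 3.02]. Speed limits (rad/s): [2.22, 2.22, 2.79, 3.14, 3.14, 3.14].

INTERFACE

Orientations are given as [roll, pitch, yaw] about the fixed x, y, z axes, in that order (R = Rz(yaw) Ry(pitch) Rx(roll)).
In Python, from rig import monitor, imaging, r gives the robot as it stands.
- The arm moves only by the tool drive_tool, never from a script. Its argument "plan" is a list of rows, each an object of numbers: "x", "y", "z": the shift along the tool's x, y, z in units of 50 mm (1.0 is 50 mm); "ax", "ay", "az": the turn, a rotation vector about the tool's x, y, z in units of 6 degrees (1.0 is 6 degrees); "hand": the finger opening in mm, from 0 to 85.4. In form: [{"x": .., "y": .., "z": .., "ax": .., "ay": .., "az": .., "hand": ..}, ...]. A call has 1 to 8 rows; each row is the pose to reach, as a shift and turn from the pose commanded when the call began, along the tool's axes at that moment; what a row does not reach only later rows make up. A row lasts 1/10 s, in which the tool goes at most 50 mm and 8.59 degrees, less where a joint would pass 70% of its speed; a pose out of reach is approached as far as the arm can. A call with a gripper value outside its range is refused whole. The fingers move at their own pace and stop on an object; "grip_force" is the grip in N (left out, the last holds). Time passes only in rows, so rows that repeat a pose let the fingers close. It gives the time, the measured TCP pose, the force, the opening and the grip force at its end, in the units of the state.
- monitor.sense(): the state, without advancing time (a new reading comes with each control period).
- imaging.grab_frame(name): name is "side" or "top" or "wrist"; returns the picture (480x640x3 uint8, red, green, blue); there is no depth.
- imaging.camera_info(name): a dict with "mtx" (3x3 intrinsics, pixels), "dist" ([k1, k2, p1, p2, k3] as OpenCV has them; the pictures are not rectified), "R" (3x3) and "t" (3): a world point X has camera coordinates R X + t. Camera axes: x right, y down, z forward; pixel columns grow to the right and rows downward; lengths in mm; the calibration is good to about 2 mm. A picture is of the moment at which its call begins: read the wrist's pose just before it. camera_info takes no time and is no camera call; for the wrist camera it gives the pose at the moment of the call.
- r.sign_off(): hands the job in; it is judged then, once.
The state is a dict: "clock": time; "qpos": joint angles; "qvel": joint speeds; "joint_efforts": joint torques, N m; "eef_pos": TCP position; "tcp_rot": TCP orientation; "contact_force": force on the tool from outside, world axes, zero at the start; "wrist_torque": the same for the moment, N m; "opening": opening from 0.0 (shut) to 1.0 (fully open); "grasp_force": force on a finger pad.
Only numpy, scipy, OpenCV 4.12 (cv2) and the standard library are available. Lean on these libraries where they do the work, as an engineer would, in place of code of your own. Each camera call takes 0.05 s, during which the arm holds its last target. There are 200 camera calls.

TASK

Take the lid off the electric pot by its knob and set it down gently, right way up, on the cork mat. Then pick up the loaded egg rack by its black grip, carry it level across, clear of the cartons, and hold it squarely centred over the open pot, lined up with the pot's long side, its feet about 2 cm above the rim and touching nothing, ready to be lowered. Finish while still holding it there; keep all six eggs in the rack and leave the pot and the cartons where they stand.

Things in the scene. Friction and masses are not known exactly. Their poses are not given: they have to be found in the camera images.
- pot: sage-green electric pot with a black foot, a grey dial at its -x end and a black loop handle at each end; loose, 2.4 kg. Rounded rectangle, 206 mm along its own x (262 mm with the handles), 158 mm along its own y, 130 mm high; origin at the centre of its underside
- pot_mouth (a point): centre of the pot's mouth, at the height of the rim, 130 mm above the counter; its axes are the pot's (x along the long side). The opening is 194 mm along x by 146 mm along y, wall 5 mm, 78 mm deep
- lid: loose lid of the pot, sage-green, 210 x 162 mm (long side along its own x), 0.32 kg; at the start it lies on the rim, turned as the pot is. A steel skirt 8 mm deep hangs inside the mouth with 6 mm play, so lift it straight up. Origin at the centre of the skirt's lower edge, 8 mm below the rim; standing on a flat surface the lid rests on this skirt
- lid_knob (a point): middle of the widest part of the lid's round black knob, 38 mm above the lid's origin; the knob is 33 mm across there (z 32 to 44 mm above the lid's origin), ends 49 mm above the origin, on a narrower neck (22 mm across); the lid's flat top is 17.5 mm above its origin, 20 mm below this point
- mat_top (a point): centre of the top of a cork mat fixed to the counter, 240 mm along its own x, 190 mm along its own y, 6 mm thick
- rack: steel wire egg rack, loose, 159 mm along its own x, 111 mm along its own y; 0.2 kg empty, about 0.54 kg with six eggs. Origin at the centre of its underside, at the level of its feet
- rack_grip (a point): centre of the rack's grip, 113 mm above the level of its feet, over the rack's middle; the grip is an upright-sided black bar, 70 mm along the rack's x, 14 mm thick along the rack's y, 20 mm high. Grasp it across the 14 mm; the eggs end 51 mm below this point
- carton_tall: white open carton, 92 x 100 mm, 143 mm high with its raised flap, standing loose between the rack and the pot or mat; origin at the centre of its underside; leave it alone
- carton_a: small blue and white lamp carton, 56 x 56 mm, 66 mm high, standing loose; origin at the centre of its underside; leave it alone
- carton_b: another such lamp carton, 56 x 56 mm, 66 mm high; leave it alone
- egg_1_mid (a point): centre of one of the six brown eggs (43 mm across, 55 mm high, loose) standing in the rack's wire cups, at about (-52, -28) mm in the rack's x and y; must stay in the rack
- egg_2_mid (a point): centre of one of the six brown eggs (43 mm across, 55 mm high, loose) standing in the rack's wire cups, at about (-52, 28) mm in the rack's x and y; must stay in the rack
- egg_3_mid (a point): centre of one of the six brown eggs (43 mm across, 55 mm high, loose) standing in the rack's wire cups, at about (0, -28) mm in the rack's x and y; must stay in the rack
- egg_4_mid (a point): centre of one of the six brown eggs (43 mm across, 55 mm high, loose) standing in the rack's wire cups, at about (0, 28) mm in the rack's x and y; must stay in the rack
- egg_5_mid (a point): centre of one of the six brown eggs (43 mm across, 55 mm high, loose) standing in the rack's wire cups, at about (52, -28) mm in the rack's x and y; must stay in the rack
- egg_6_mid (a point): centre of one of the six brown eggs (43 mm across, 55 mm high, loose) standing in the rack's wire cups, at about (52, 28) mm in the rack's x and y; must stay in the rack
- mat: the cork mat itself; origin at the centre of its underside

How it is judged:
By the outcome, as a careful person would: the job done as asked, in the order asked, and still so for the second after the job is handed in, while the arm keeps its last pose, push and grip.
It also fails if it takes over 61 s, if anything falls off the work surface, if the arm or the gripper's body presses on something with over 40 N, if the wrist force passes 120 N, or if a joint passes its speed limit or range.

## Working session

There is one attempt and no reset: what is moved stays moved. The work goes in short steps, Python scripts to look and compute and a tool call to move; the robot and the scene stay as the last step left them, time stands still between calls to the robot, and variables do not carry over. Pictures are saved under pics/ and viewed, at most 14 in all, crops included, and the job is handed in when it is done.

Besides the shell and the picture viewer there is one more tool, called after "Emit:" as name([rows], argument=value, ...), one row to a line, values as JSON. drive_tool: Moves the arm, as the interface text tells. Its arguments: {"type":"object","properties":{"plan":{"type":"array","items":{"type":"object","properties":{"x":{"type":"number"},"y":{"type":"number"},"z":{"type":"number"},"ax":{"type":"number"},"ay":{"type":"number"},"az":{"type":"number"},"hand":{"type":"number"}}}},"grip_force":{"type":"number"}},"required":["plan"]}

```bash
mkdir -p pics; ls; python3 - <<'E'
from rig import monitor, imaging, r
import cv2
for n in ("top","side"):
    cv2.imwrite(f"pics/{n}0.png",imaging.grab_frame(n)[:,:,::-1])
    i=imaging.camera_info(n); print(n,i)
s=monitor.sense(); print(s)
E
```

```text
pics
top {'mtx': array([[453.46484844,   0.        , 315.19611673],
       [  0.        , 453.46484844, 245.14102099],
       [  0.        ,   0.        ,   1.        ]]), 'dist': array([-0.07736029,  0.        ,  0.        ,  0.        ,  0.        ]), 'R': array([[ 0.03843391, -0.9992606 , -0.00103828],
       [-0.97839611, -0.03742015, -0.20332435],
       [ 0.20313516,  0.0088304 , -0.97911089]]), 't': array([  -4.12420197,  559.88048189, 1111.76495358])}
side {'mtx': array([[435.58558642,   0.        , 320.79774477],
       [  0.        , 435.58558642, 246.71880885],
       [  0.        ,   0.        ,   1.        ]]), 'dist': array([-0.04439659,  0.        ,  0.        ,  0.        ,  0.        ]), 'R': array([[ 0.98374029, -0.17894716,  0.01526308],
       [-0.07845026, -0.50460455, -0.85977893],
       [ 0.16155682,  0.84460177, -0.51043828]]), 't': array([-519.59688284,  140.87121207,  926.09684387])}
{'clock': 0.1, 'qpos': array([-1.18939106e+00,  3.53623056e-01,  1.63404736e+00,  9.01930936e-06,
        1.15519619e+00, -2.38992120e-03]), 'qvel': array([-7.58218526e-04,  3.69151127e-05, -1.59760520e-03, -2.18424454e-04,
       -5.31731125e-04,  1.66302241e-03]), 'joint_efforts': array([ 3.92446573e-04, -6.06357551e+01, -3.42821395e+01, -2.87084174e-05,
        3.86203435e-03, -2.75781855e-05]), 'eef_pos': array([ 233.87796136, -579.13673026,  230.61447294]), 'tcp_rot': array([-3.14031872e+00, -1.12915227e-05,  3.83791536e-01]), 'contact_force': array([ 0.94539678,  0.51118324, -0.36623654]), 'wrist_torque': array([0.02605696, 0.02690794, 0.0063517 ]), 'grasp_force': 0.0, 'opening': 1.002491134231328}
```

View pics/top0.png

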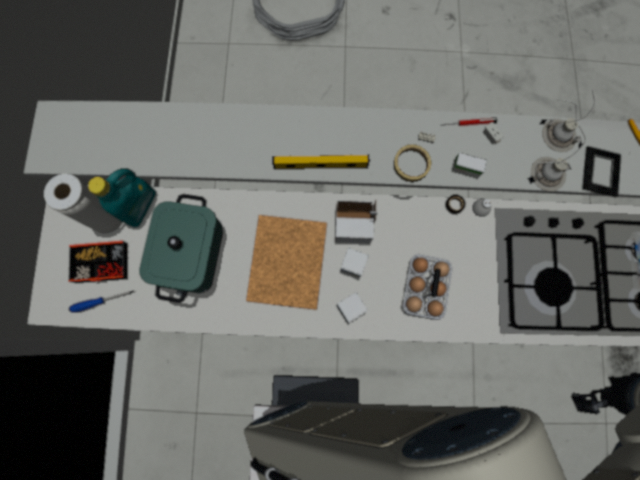

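View pics/side0.png

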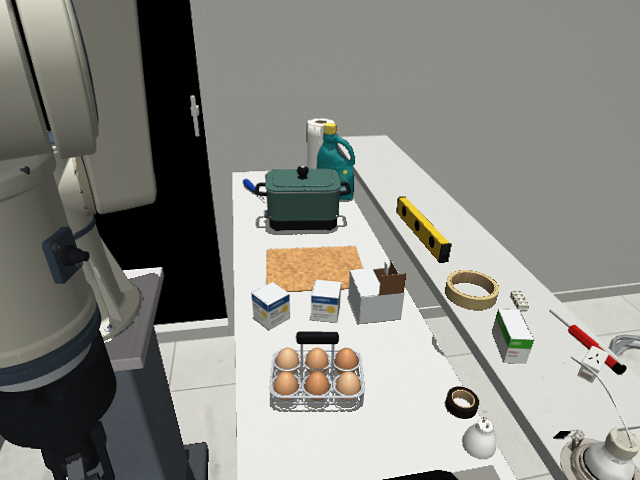

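The top view shows the lid knob at (175,242), the mat centre at about (287,262) and the rack at about (427,288) with its grip near (436,281). The tall carton is at (355,222) and the lamp cartons are at (354,263) and (350,307). The side view shows the knob at (303,173) and the grip at (317,338).

```bash
cat > h.py <<'E'
import numpy as np, cv2
from rig import monitor, imaging, r
from scipy.spatial.transform import Rotation as Rn
def ray(c,px):
    u=cv2.undistortPoints(np.array(px,float).reshape(-1,1,2),c["mtx"],c["dist"]).reshape(-1,2)
    d=np.c_[u,np.ones(len(u))]@c["R"]; return -c["R"].T@c["t"],d
def plane(c,px,z):
    o,d=ray(c,px); return (o+d*((z-o[2])/d[:,2])[:,None])[:,:2]
def tri(c1,p1,c2,p2):
    o1,d1=ray(c1,[p1]);o2,d2=ray(c2,[p2])
    A=np.c_[d1[0],-d2[0]];s=np.linalg.lstsq(A,o2-o1,rcond=None)[0]
    a,b=o1+d1[0]*s[0],o2+d2[0]*s[1]; return (a+b)/2,np.linalg.norm(a-b)
def blob(m,near=None):
    cs,_=cv2.findContours(m.astype(np.uint8),cv2.RETR_EXTERNAL,cv2.CHAIN_APPROX_NONE)
    return max(cs,key=cv2.contourArea)
def cen(c):
    M=cv2.moments(c); return M["m10"]/M["m00"],M["m01"]/M["m00"]
def rect(xy):
    (c,(w,h),a)=cv2.minAreaRect(np.float32(xy)); 
    if w<h: w,h,a=h,w,a+90
    return np.round(c,1),round(w,1),round(h,1),round((a+90)%180-90,2)
def win(m,x0,y0,x1,y1):
    o=np.zeros(m.shape,bool);o[y0:y1,x0:x1]=m[y0:y1,x0:x1];return o
def move(target,yaw):
    "shift/turn in tool axes and units to reach a down-pointing TCP pose"
    s=monitor.sense();R=Rn.from_euler("xyz",s["tcp_rot"])
    G=Rn.from_euler("xyz",[np.pi,0,yaw])
    return np.round(R.inv().apply(np.array(target)-s["eef_pos"])/50,3),np.round(np.degrees((R.inv()*G).as_rotvec())/6,3)
E
python3 - <<'E'
from h import *
T=cv2.imread("pics/top0.png");S=cv2.imread("pics/side0.png")
ct,cs=imaging.camera_info("top"),imaging.camera_info("side")
gt,gs=T.max(2),S.max(2)
k1=cen(blob(win(gt<45,160,228,190,256)));k2=cen(blob(win(gs<45,293,163,313,179)))
print("knob",k1,k2,tri(ct,k1,cs,k2))
g1c=blob(win(gt<60,425,262,447,300));g2c=blob(win(gs<50,290,325,345,350))
print("grip",cen(g1c),cen(g2c),tri(ct,cen(g1c),cs,cen(g2c)),rect(plane(ct,g1c,113)),rect(plane(cs,g2c,113)))
hsv=cv2.cvtColor(T,cv2.COLOR_BGR2HSV)
m=win((hsv[:,:,0]>8)&(hsv[:,:,0]<22)&(hsv[:,:,1]>90),235,205,332,320)
print("mat",rect(plane(ct,blob(m),6)))
m=win((hsv[:,:,0]>65)&(hsv[:,:,0]<95)&(hsv[:,:,1]>60)&(hsv[:,:,2]>70),136,198,225,300)
print("lid",rect(plane(ct,blob(m),139)), hsv[250,190],hsv[250,215],hsv[282,170])
w=win((hsv[:,:,1]<25)&(hsv[:,:,2]>215),325,195,385,325)
E2=[((332,215),(380,245),128),((338,247),(370,279),66),((334,290),(368,324),66)]
print("cartons",[ (plane(ct,[p],z).round()) for p,z in (((356,210),143),((355,262),66),((350,307),66))])
sd=lambda p,z: plane(cs,[p],z).round()
print("side carton bases: tall",sd((357,323),0),sd((404,317),0),"top",sd((349,270),100))
crop=cv2.resize(T[190:330,130:460],None,fx=2.4,fy=2.4,interpolation=cv2.INTER_CUBIC);cv2.imwrite("pics/c1.png",crop)
E
```

```text
knob (174.72839506172838, 242.74197530864197) (302.2742857142857, 172.42666666666665) (array([534.66569864, 351.43203345, 152.98884908]), np.float64(3.5591971795658037))
grip (434.7413793103448, 282.61034482758623) (317.32129420617, 337.489841986456) (array([ 468.50062287, -277.24721038,  110.75044454]), np.float64(3.506498891228925)) (array([ 467.5, -275.7]), 67.6, 18.0, -10.17) (array([ 470.2, -279.4]), 67.4, 26.1, -9.36)
mat (array([524.3,  92.4]), 235.3, 185.6, -4.57)
lid (array([531.5, 348.3]), 205.4, 155.1, -6.91) [83 72 89] [81 85 21] [83 67 87]
cartons [array([[633., -79.]]), array([[518., -86.]]), array([[404., -76.]])]
side carton bases: tall [[ 582. -128.]] [[ 686. -126.]] top [[572. -76.]]
```

View pics/c1.png

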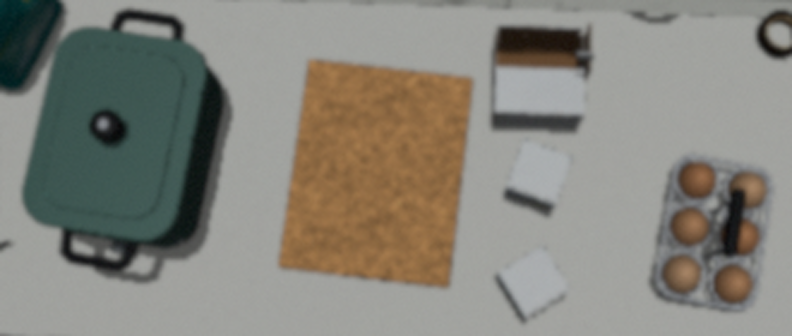

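The crop confirms the layout: pot and lid on the left with long side tilted about −7° from x, mat in the middle, a line of cartons, and the rack on the right. I'll go above the rack for a close look on the way.

```bash
python3 -c "
from h import *
print(move([440,-277,330],-0.14)); ct=imaging.camera_info('top');cs=imaging.camera_info('side')
print(plane(ct,[(174.7,242.7)],160),plane(cs,[(302.3,172.4)],160))"
```

```text
(array([ 6.085, -4.062, -1.982]), array([-1.200e-02,  3.000e-03,  5.002e+00]))
[[531.54643622 349.23582764]] [[534.06536465 334.23017262]]
```

Emit:
drive_tool([
  {"x": 0.8, "y": -0.5, "z": -0.25, "az": 0.6},
  {"x": 1.6, "y": -1.1, "z": -0.5, "az": 1.3},
  {"x": 2.4, "y": -1.6, "z": -0.8, "az": 2.0},
  {"x": 3.2, "y": -2.1, "z": -1.05, "az": 2.7},
  {"x": 4.0, "y": -2.65, "z": -1.3, "az": 3.4},
  {"x": 4.8, "y": -3.2, "z": -1.6, "az": 4.1},
  {"x": 5.6, "y": -3.7, "z": -1.8, "az": 4.7},
  {"x": 6.1, "y": -4.05, "z": -2.0, "az": 5.0},
])

```text
invalid input
```

Emit:
drive_tool([
  {"x": 0},
  {"x": 0},
  {"x": 0},
])

```text
invalid input
```

```bash
python3 -c "
from h import *
s=monitor.sense();print(s['clock'],s['eef_pos'],s['tcp_rot'],s['qpos'],s['contact_force'])
c=imaging.camera_info('wrist');f=imaging.grab_frame('wrist')
print(c);np.savez('w1.npz',**c);cv2.imwrite('pics/w1.png',f[:,:,::-1])"
```

```text
0.1 [ 233.87796136 -579.13673026  230.61447294] [-3.14031872e+00 -1.12915227e-05  3.83791536e-01] [-1.18939106e+00  3.53623056e-01  1.63404736e+00  9.01930936e-06
  1.15519619e+00 -2.38992120e-03] [ 0.94539678  0.51118324 -0.36623654]
{'mtx': array([[383.45543377,   0.        , 320.69105859],
       [  0.        , 383.45543377, 236.9272401 ],
       [  0.        ,   0.        ,   1.        ]]), 'dist': array([0.02158714, 0.        , 0.        , 0.        , 0.        ]), 'R': array([[ 3.75420662e-01, -9.26854254e-01, -7.19739035e-04],
       [-8.90402745e-01, -3.60871461e-01,  2.77407175e-01],
       [-2.57375753e-01, -1.03503528e-01, -9.60752175e-01]]), 't': array([-625.02272922,  -36.62232636,  377.13606591])}
```

View pics/w1.png

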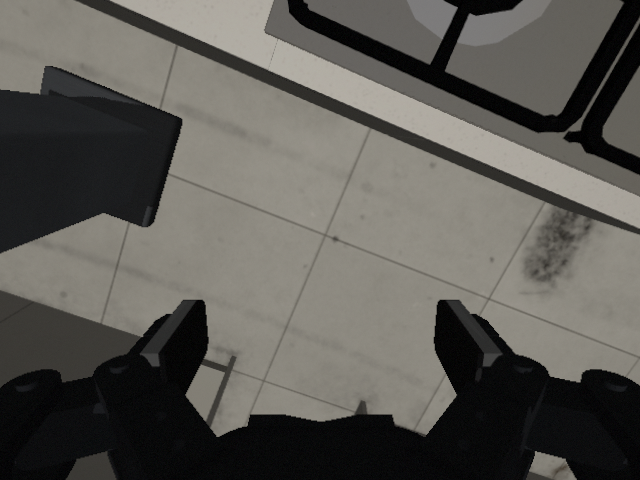

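The arm had not moved: the wrist picture shows the floor and hob, with the fingers at (180,330) and (460,330). The plan rows apparently need every key.

Emit:
drive_tool([
  {"x": 0.8, "y": -0.5, "z": -0.25, "ax": 0, "ay": 0, "az": 0.6, "hand": 85},
  {"x": 1.6, "y": -1.1, "z": -0.5, "ax": 0, "ay": 0, "az": 1.3, "hand": 85},
  {"x": 2.4, "y": -1.6, "z": -0.8, "ax": 0, "ay": 0, "az": 2.0, "hand": 85},
  {"x": 3.2, "y": -2.1, "z": -1.05, "ax": 0, "ay": 0, "az": 2.7, "hand": 85},
  {"x": 4.0, "y": -2.65, "z": -1.3, "ax": 0, "ay": 0, "az": 3.4, "hand": 85},
  {"x": 4.8, "y": -3.2, "z": -1.6, "ax": 0, "ay": 0, "az": 4.1, "hand": 85},
  {"x": 5.6, "y": -3.7, "z": -1.8, "ax": 0, "ay": 0, "az": 4.7, "hand": 85},
  {"x": 6.1, "y": -4.05, "z": -2.0, "ax": 0, "ay": 0, "az": 5.0, "hand": 85},
], grip_force=40)

```text
clock: 0.95
eef_pos: [442.3, -275.0, 331.9]
tcp_rot: [-3.141, -0.001, -0.141]
contact_force: [-1.1, -0.1, -0.3]
opening: 0.995
grasp_force: 0.0
```

Emit:
drive_tool([
  {"x": 0, "y": 0, "z": 0, "ax": 0, "ay": 0, "az": 0, "hand": 85},
  {"x": 0, "y": 0, "z": 0, "ax": 0, "ay": 0, "az": 0, "hand": 85},
  {"x": 0, "y": 0, "z": 0, "ax": 0, "ay": 0, "az": 0, "hand": 85},
], grip_force=40)

```text
clock: 1.25
eef_pos: [440.4, -278.1, 330.7]
tcp_rot: [-3.142, 0.001, -0.14]
contact_force: [-0.4, 0.4, -0.3]
opening: 0.995
grasp_force: 0.0
```

```bash
cat > grab.py <<'E'
import sys
from h import *
n=sys.argv[1]
c=imaging.camera_info('wrist');f=imaging.grab_frame('wrist')
np.savez(n+'.npz',**c);cv2.imwrite(f'pics/{n}.png',f[:,:,::-1])
print('axis px at tcp',cv2.projectPoints(monitor.sense()['eef_pos'].reshape(1,3),cv2.Rodrigues(c['R'])[0],c['t'],c['mtx'],c['dist'])[0].ravel())
E
python3 grab.py w2; python3 -c "
from h import *
print(move([500,349,330],-0.12))"
```

```text
axis px at tcp [319.46597976 307.25278279]
(array([ -0.574, -12.589,   0.016]), array([-0.001,  0.01 , -0.196]))
```

View pics/w2.png

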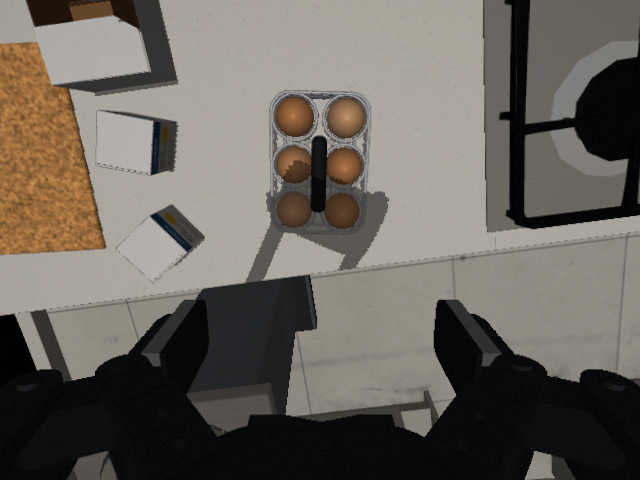

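The rack is well placed in view, with the grip bar from (319,137) to (319,211) and six eggs around it; the cartons are at the left. I'll measure the grip and cartons here and go on to the pot.

```bash
python3 -c "
from h import *
c=dict(np.load('w2.npz'));I=cv2.imread('pics/w2.png')
b=blob(win(I.max(2)<32,305,125,332,220));print(cv2.boundingRect(b))
print('grip',rect(plane(c,b,123)),rect(plane(c,b,113)))
P=lambda px,z: plane(c,px,z).round().tolist()
print('tall rim near corners',P([(52,85),(150,70)],100),'A top',P([(97,112),(153,118),(95,167),(150,174)],66),'B top',P([(119,245),(160,206),(187,246),(153,280)],66))
rk=win(I.max(2)>0,260,80,380,240)
"

```

```text
(311, 137, 16, 75)
grip (array([ 468. , -280.7]), 66.5, 13.6, -8.36) (array([ 466.8, -280.5]), 68.4, 13.9, -8.36)
tall rim near corners [[577.0, -55.0], [578.0, -145.0]] A top [[553.0, -69.0], [540.0, -123.0], [501.0, -51.0], [486.0, -105.0]] B top [[415.0, -51.0], [452.0, -106.0], [404.0, -124.0], [370.0, -77.0]]
```

Emit:
drive_tool([
  {"x": 0, "y": -0.8, "z": 0, "ax": 0, "ay": 0, "az": 0, "hand": 85},
  {"x": -0.1, "y": -1.7, "z": 0, "ax": 0, "ay": 0, "az": 0, "hand": 85},
  {"x": -0.1, "y": -2.6, "z": 0, "ax": 0, "ay": 0, "az": 0, "hand": 85},
  {"x": -0.2, "y": -3.5, "z": 0, "ax": 0, "ay": 0, "az": -0.1, "hand": 85},
  {"x": -0.2, "y": -4.4, "z": 0, "ax": 0, "ay": 0, "az": -0.1, "hand": 85},
  {"x": -0.3, "y": -5.3, "z": 0, "ax": 0, "ay": 0, "az": -0.1, "hand": 85},
  {"x": -0.3, "y": -6.2, "z": 0, "ax": 0, "ay": 0, "az": -0.1, "hand": 85},
  {"x": -0.3, "y": -7.0, "z": 0, "ax": 0, "ay": 0, "az": -0.1, "hand": 85},
])

```text
clock: 2.1
eef_pos: [474.8, 72.0, 331.0]
tcp_rot: [3.141, 0.0, -0.131]
contact_force: [1.0, -0.0, -0.1]
opening: 0.999
grasp_force: 0.0
```

Emit:
drive_tool([
  {"x": 0, "y": -0.8, "z": 0, "ax": 0, "ay": 0, "az": 0, "hand": 85},
  {"x": -0.1, "y": -1.6, "z": 0, "ax": 0, "ay": 0, "az": 0, "hand": 85},
  {"x": -0.1, "y": -2.4, "z": 0, "ax": 0, "ay": 0, "az": 0, "hand": 85},
  {"x": -0.2, "y": -3.2, "z": 0, "ax": 0, "ay": 0, "az": -0.1, "hand": 85},
  {"x": -0.2, "y": -4.0, "z": 0, "ax": 0, "ay": 0, "az": -0.1, "hand": 85},
  {"x": -0.3, "y": -4.8, "z": 0, "ax": 0, "ay": 0, "az": -0.1, "hand": 85},
  {"x": -0.3, "y": -5.3, "z": 0, "ax": 0, "ay": 0, "az": -0.1, "hand": 85},
  {"x": -0.3, "y": -5.6, "z": 0, "ax": 0, "ay": 0, "az": -0.1, "hand": 85},
])

```text
clock: 2.9
eef_pos: [496.7, 351.5, 330.5]
tcp_rot: [3.141, 0.001, -0.119]
contact_force: [0.1, -0.1, 0.5]
opening: 0.993
grasp_force: 0.0
```

Emit:
drive_tool([
  {"x": 0, "y": 0, "z": 0, "ax": 0, "ay": 0, "az": 0, "hand": 85},
  {"x": 0, "y": 0, "z": 0, "ax": 0, "ay": 0, "az": 0, "hand": 85},
  {"x": 0, "y": 0, "z": 0, "ax": 0, "ay": 0, "az": 0, "hand": 85},
])

```text
clock: 3.2
eef_pos: [496.4, 349.2, 331.3]
tcp_rot: [3.141, 0.0, -0.12]
contact_force: [-0.6, -0.7, 0.0]
opening: 0.998
grasp_force: 0.0
```

```bash
python3 grab.py w3; python3 -c "
from h import *
print(monitor.sense()['qpos'])"
```

```text
axis px at tcp [318.69789547 307.34331137]
[ 6.10908556e-01  2.47889955e-01  1.55495211e+00 -2.55601246e-04
  1.33891039e+00  2.30200401e+00]
```

View pics/w3.png

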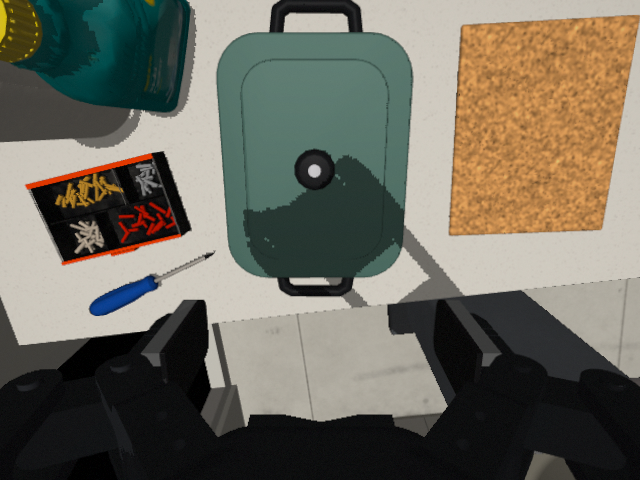

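The knob is at (314,169), the lid spans (217–412, 33–277) and the mat spans (449–637, 15–235). I'll measure all three.

```bash
python3 -c "
from h import *
c=dict(np.load('w3.npz'));I=cv2.imread('pics/w3.png');hsv=cv2.cvtColor(I,cv2.COLOR_BGR2HSV)
b=blob(win((I.max(2)<42)&(hsv[:,:,1]<70),292,148,336,190));(k,kr)=cv2.minEnclosingCircle(b);print(k,kr,'knob',plane(c,[k],160),rect(plane(c,b,160)))
m=win((hsv[:,:,0]>65)&(hsv[:,:,0]<95)&(hsv[:,:,1]>50),205,20,425,285)
m=cv2.morphologyEx(m.astype(np.uint8),cv2.MORPH_OPEN,np.ones((5,5)))
L=blob(m);print('lid',rect(plane(c,L,135)),rect(plane(c,L,139)))
# straight-side fits of the lid top
q=plane(c,L,135)
ct,_,_,_=rect(q)
for a0,sel in (('+y',(q[:,1]>ct[1]+60)&(abs(q[:,0]-ct[0])<60)),('-y',(q[:,1]<ct[1]-60)&(abs(q[:,0]-ct[0])<60))):
    v=cv2.fitLine(np.float32(q[sel]),cv2.DIST_HUBER,0,.01,.01).ravel();print(a0,np.degrees(np.arctan(v[1]/v[0])),v[2:])
m=win((hsv[:,:,0]>8)&(hsv[:,:,0]<22)&(hsv[:,:,1]>90),430,5,640,245)
print('mat',rect(plane(c,blob(m),6)))
print(move([531,349,200],-0.12))
"
```

```text
(314.3810729980469, 169.09458923339844) 20.381933212280273 knob [[533.71665531 348.95664013]] (array([533.5, 348.9]), 31.9, 31.6, -6.83)
lid (array([534.1, 349.1]), 207.9, 159.8, -6.8) (array([534.4, 349. ]), 205.4, 157.9, -6.8)
+y -6.740619 [536.08575 428.8316 ]
-y -6.746141 [536.2087  268.90814]
mat (array([526.4,  91.9]), 237.6, 189.2, -4.62)
(array([ 0.689, -0.078,  2.629]), array([ 0.003, -0.   , -0.002]))
```

Emit:
drive_tool([
  {"x": 0.35, "y": -0.04, "z": 0.5, "ax": 0, "ay": 0, "az": 0, "hand": 85},
  {"x": 0.74, "y": -0.085, "z": 1.2, "ax": 0, "ay": 0, "az": 0, "hand": 85},
  {"x": 0.74, "y": -0.085, "z": 1.9, "ax": 0, "ay": 0, "az": 0, "hand": 75},
  {"x": 0.74, "y": -0.085, "z": 2.5, "ax": 0, "ay": 0, "az": 0, "hand": 70},
  {"x": 0.74, "y": -0.085, "z": 3.0, "ax": 0, "ay": 0, "az": 0, "hand": 70},
  {"x": 0.74, "y": -0.085, "z": 3.4, "ax": 0, "ay": 0, "az": 0, "hand": 70},
  {"x": 0.74, "y": -0.085, "z": 3.4, "ax": 0, "ay": 0, "az": 0, "hand": 70},
  {"x": 0.74, "y": -0.085, "z": 3.4, "ax": 0, "ay": 0, "az": 0, "hand": 70},
])

```text
clock: 4.05
eef_pos: [533.7, 350.0, 161.9]
tcp_rot: [3.142, -0.0, -0.12]
contact_force: [0.4, 0.0, 1.3]
opening: 0.819
grasp_force: 0.0
```

```bash
python3 -c "
from h import *
s=monitor.sense();print(s['eef_pos'],s['contact_force'],move([533.8,349,142],-0.118))"
```

```text
[533.69016588 349.99972747 161.90780325] [0.44040103 0.02211374 1.2748284 ] (array([0.005, 0.02 , 0.398]), array([ 0.   , -0.001, -0.015]))
```

Emit:
drive_tool([
  {"x": 0, "y": 0.01, "z": 0.2, "ax": 0, "ay": 0, "az": 0, "hand": 60},
  {"x": 0, "y": 0.01, "z": 0.39, "ax": 0, "ay": 0, "az": 0, "hand": 50},
  {"x": 0, "y": 0.01, "z": 0.39, "ax": 0, "ay": 0, "az": 0, "hand": 40},
  {"x": 0, "y": 0.01, "z": 0.39, "ax": 0, "ay": 0, "az": 0, "hand": 33},
  {"x": 0, "y": 0.01, "z": 0.39, "ax": 0, "ay": 0, "az": 0, "hand": 20},
  {"x": 0, "y": 0.01, "z": 0.39, "ax": 0, "ay": 0, "az": 0, "hand": 20},
  {"x": 0, "y": 0.01, "z": 0.39, "ax": 0, "ay": 0, "az": 0, "hand": 20},
  {"x": 0, "y": 0.01, "z": 0.39, "ax": 0, "ay": 0, "az": 0, "hand": 20},
], grip_force=60)

```text
clock: 4.85
eef_pos: [533.3, 350.0, 142.0]
tcp_rot: [-3.142, -0.0, -0.119]
contact_force: [-1.9, -1.1, 2.7]
opening: 0.356
grasp_force: 59.5
```

Emit:
drive_tool([
  {"x": 0, "y": 0, "z": -0.1, "ax": 0, "ay": 0, "az": 0, "hand": 20},
  {"x": 0, "y": 0, "z": -0.25, "ax": 0, "ay": 0, "az": 0, "hand": 20},
  {"x": 0, "y": 0, "z": -0.5, "ax": 0, "ay": 0, "az": 0, "hand": 20},
  {"x": 0, "y": 0, "z": -0.8, "ax": 0, "ay": 0, "az": 0, "hand": 20},
  {"x": 0, "y": 0, "z": -1.1, "ax": 0, "ay": 0, "az": 0, "hand": 20},
  {"x": 0, "y": 0, "z": -1.4, "ax": 0, "ay": 0, "az": 0, "hand": 20},
  {"x": 0, "y": 0, "z": -1.5, "ax": 0, "ay": 0, "az": 0, "hand": 20},
  {"x": 0, "y": 0, "z": -1.5, "ax": 0, "ay": 0, "az": 0, "hand": 20},
])

```text
clock: 5.65
eef_pos: [533.9, 350.4, 218.2]
tcp_rot: [-3.14, -0.002, -0.119]
contact_force: [0.7, 0.7, -3.7]
opening: 0.352
grasp_force: 59.7
```

```bash
python3 -c "
from h import *
s=monitor.sense();print(s['contact_force'],s['wrist_torque'],move([526,92,217],-0.081),move([526,92,100],-0.081))"; python3 grab.py w4
```

```text
[ 0.65590836  0.67026287 -3.69925217] [ 0.03088204 -0.02020149  0.02544808] (array([0.457, 5.15 , 0.018]), array([-0.013, -0.016, -0.361])) (array([0.453, 5.153, 2.357]), array([-0.013, -0.016, -0.361]))
axis px at tcp [319.80815585 306.83850277]
```

View pics/w4.png

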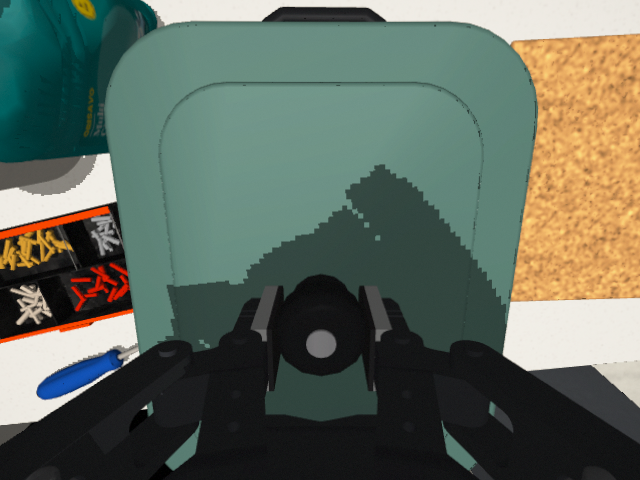

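The lid hangs level and square in the fingers, with the knob at (320,335), and the force reads the lid's weight. I'll carry it to the mat.

Emit:
drive_tool([
  {"x": 0.0, "y": 0.15, "z": 0, "ax": 0, "ay": 0, "az": 0, "hand": 20},
  {"x": 0.05, "y": 0.45, "z": 0, "ax": 0, "ay": 0, "az": 0, "hand": 20},
  {"x": 0.1, "y": 0.9, "z": 0, "ax": 0, "ay": 0, "az": 0, "hand": 20},
  {"x": 0.15, "y": 1.4, "z": 0, "ax": 0, "ay": 0, "az": -0.1, "hand": 20},
  {"x": 0.2, "y": 1.9, "z": 0, "ax": 0, "ay": 0, "az": -0.1, "hand": 20},
  {"x": 0.25, "y": 2.4, "z": 0, "ax": 0, "ay": 0, "az": -0.2, "hand": 20},
  {"x": 0.3, "y": 2.9, "z": 0, "ax": 0, "ay": 0, "az": -0.2, "hand": 20},
  {"x": 0.35, "y": 3.4, "z": 0, "ax": 0, "ay": 0, "az": -0.3, "hand": 20},
])

```text
clock: 6.5
eef_pos: [529.8, 176.9, 216.2]
tcp_rot: [3.141, 0.001, -0.088]
contact_force: [0.0, 0.2, -3.8]
opening: 0.358
grasp_force: 59.8
```

Emit:
drive_tool([
  {"x": 0.0, "y": 0.5, "z": 0, "ax": 0, "ay": 0, "az": 0, "hand": 20},
  {"x": 0.05, "y": 0.95, "z": 0, "ax": 0, "ay": 0, "az": 0, "hand": 20},
  {"x": 0.1, "y": 1.35, "z": 0, "ax": 0, "ay": 0, "az": 0, "hand": 20},
  {"x": 0.1, "y": 1.6, "z": 0, "ax": 0, "ay": 0, "az": -0.06, "hand": 20},
  {"x": 0.1, "y": 1.74, "z": 0.3, "ax": 0, "ay": 0, "az": -0.06, "hand": 20},
  {"x": 0.1, "y": 1.74, "z": 0.7, "ax": 0, "ay": 0, "az": -0.06, "hand": 20},
  {"x": 0.1, "y": 1.74, "z": 1.2, "ax": 0, "ay": 0, "az": -0.06, "hand": 20},
  {"x": 0.1, "y": 1.74, "z": 1.7, "ax": 0, "ay": 0, "az": -0.06, "hand": 20},
])

```text
clock: 7.3
eef_pos: [527.6, 91.5, 131.0]
tcp_rot: [-3.142, -0.0, -0.081]
contact_force: [0.4, 0.1, -4.1]
opening: 0.351
grasp_force: 59.8
```

Emit:
drive_tool([
  {"x": 0, "y": 0, "z": 0.5, "ax": 0, "ay": 0, "az": 0, "hand": 20},
  {"x": 0, "y": 0, "z": 0.9, "ax": 0, "ay": 0, "az": 0, "hand": 20},
  {"x": 0, "y": 0, "z": 1.2, "ax": 0, "ay": 0, "az": 0, "hand": 20},
  {"x": 0, "y": 0, "z": 1.4, "ax": 0, "ay": 0, "az": 0, "hand": 20},
  {"x": 0, "y": 0, "z": 1.5, "ax": 0, "ay": 0, "az": 0, "hand": 20},
  {"x": 0, "y": 0, "z": 1.5, "ax": 0, "ay": 0, "az": 0, "hand": 20},
  {"x": 0, "y": 0, "z": 1.5, "ax": 0, "ay": 0, "az": 0, "hand": 20},
])

```text
clock: 8.0
eef_pos: [528.3, 92.1, 57.3]
tcp_rot: [-3.141, -0.001, -0.081]
contact_force: [0.1, 0.6, -3.9]
opening: 0.355
grasp_force: 59.8
```

```bash
python3 -c "
from h import *
s=monitor.sense();print(s['contact_force'],move([526,92,26],-0.081))"
```

```text
[ 0.06685196  0.64063342 -3.88720652] (array([-0.047,  0.006,  0.626]), array([-0.002, -0.007, -0.001]))
```

Now slowly down to contact.

Emit:
drive_tool([
  {"x": -0.03, "y": 0, "z": 0.2, "ax": 0, "ay": 0, "az": 0, "hand": 20},
  {"x": -0.03, "y": 0, "z": 0.4, "ax": 0, "ay": 0, "az": 0, "hand": 20},
  {"x": -0.03, "y": 0, "z": 0.5, "ax": 0, "ay": 0, "az": 0, "hand": 20},
  {"x": -0.03, "y": 0, "z": 0.55, "ax": 0, "ay": 0, "az": 0, "hand": 20},
  {"x": -0.03, "y": 0, "z": 0.58, "ax": 0, "ay": 0, "az": 0, "hand": 20},
  {"x": -0.03, "y": 0, "z": 0.6, "ax": 0, "ay": 0, "az": 0, "hand": 20},
  {"x": -0.03, "y": 0, "z": 0.61, "ax": 0, "ay": 0, "az": 0, "hand": 20},
  {"x": -0.03, "y": 0, "z": 0.61, "ax": 0, "ay": 0, "az": 0, "hand": 20},
])

```text
clock: 8.8
eef_pos: [526.6, 92.2, 26.4]
tcp_rot: [-3.141, -0.0, -0.081]
contact_force: [1.1, -0.3, -4.6]
opening: 0.357
grasp_force: 59.8
```

Emit:
drive_tool([
  {"x": 0, "y": 0, "z": 0.02, "ax": 0, "ay": 0, "az": 0, "hand": 20},
  {"x": 0, "y": 0, "z": 0.02, "ax": 0, "ay": 0, "az": 0, "hand": 20},
])

```text
clock: 9.0
eef_pos: [526.7, 92.2, 26.0]
tcp_rot: [-3.141, -0.0, -0.081]
contact_force: [-2.4, -0.6, 4.0]
opening: 0.356
grasp_force: 60.6
```

Contact: the force has turned positive. I'll release and rise.

Emit:
drive_tool([
  {"x": 0, "y": 0, "z": 0, "ax": 0, "ay": 0, "az": 0, "hand": 34},
  {"x": 0, "y": 0, "z": 0, "ax": 0, "ay": 0, "az": 0, "hand": 45},
  {"x": 0, "y": 0, "z": 0, "ax": 0, "ay": 0, "az": 0, "hand": 70},
  {"x": 0, "y": 0, "z": 0, "ax": 0, "ay": 0, "az": 0, "hand": 70},
  {"x": 0, "y": 0, "z": 0, "ax": 0, "ay": 0, "az": 0, "hand": 70},
  {"x": 0, "y": 0, "z": -0.3, "ax": 0, "ay": 0, "az": 0, "hand": 70},
  {"x": 0, "y": 0, "z": -0.8, "ax": 0, "ay": 0, "az": 0, "hand": 70},
  {"x": 0, "y": 0, "z": -1.5, "ax": 0, "ay": 0, "az": 0, "hand": 70},
])

```text
clock: 9.8
eef_pos: [525.2, 92.0, 99.8]
tcp_rot: [3.141, 0.003, -0.081]
contact_force: [0.4, 0.4, 0.3]
opening: 0.819
grasp_force: 0.0
```

Emit:
drive_tool([
  {"x": 0, "y": 0, "z": -0.8, "ax": 0, "ay": 0, "az": 0, "hand": 85},
  {"x": 0, "y": 0, "z": -1.6, "ax": 0, "ay": 0, "az": 0, "hand": 85},
  {"x": 0, "y": 0, "z": -2.4, "ax": 0, "ay": 0, "az": 0, "hand": 85},
  {"x": 0, "y": 0, "z": -3.2, "ax": 0, "ay": 0, "az": 0, "hand": 85},
  {"x": 0, "y": 0, "z": -4.0, "ax": 0, "ay": 0, "az": 0, "hand": 85},
  {"x": 0, "y": 0, "z": -4.3, "ax": 0, "ay": 0, "az": 0, "hand": 85},
])

```text
clock: 10.4
eef_pos: [527.9, 92.4, 319.6]
tcp_rot: [-3.14, -0.006, -0.081]
contact_force: [0.6, -0.9, 0.2]
opening: 0.998
grasp_force: 0.0
```

```bash
python3 - <<'E'
from h import *
c=imaging.camera_info('top');I=imaging.grab_frame('top')[:,:,::-1].copy();cv2.imwrite('pics/t2.png',I)
w=imaging.camera_info('wrist');W=imaging.grab_frame('wrist')[:,:,::-1].copy();np.savez('w5.npz',**w);cv2.imwrite('pics/w5.png',W)
h=cv2.cvtColor(W,cv2.COLOR_BGR2HSV);m=((h[:,:,0]>65)&(h[:,:,0]<95)&(h[:,:,1]>50)).astype(np.uint8)
m[300:]=0
m=cv2.morphologyEx(m,cv2.MORPH_OPEN,np.ones((5,5)))
for b in cv2.findContours(m,cv2.RETR_EXTERNAL,cv2.CHAIN_APPROX_NONE)[0]:
    if cv2.contourArea(b)>3000: print(cv2.boundingRect(b),rect(plane(w,b,20)))
print(move([467,-280.5,331],-0.146))
a=cv2.resize(I[190:330,130:460],(640,271));
cv2.imwrite('pics/c5.png',np.vstack([a,cv2.resize(W,(427,320)).copy() if 0 else cv2.copyMakeBorder(cv2.resize(W,(427,320)),0,0,0,213,0)]))
E
```

```text
(0, 113, 128, 187) (array([511.6, 393. ]), 226.1, 151.5, -16.98)
(95, 112, 71, 188) (array([521.6, 304.4]), 222.7, 61.5, -2.07)
(250, 97, 144, 178) (array([528.3,  91.3]), 205.0, 159.2, -4.55)
(array([-0.604,  7.531, -0.273]), array([-0.013, -0.045,  0.619]))
```

View pics/c5.png

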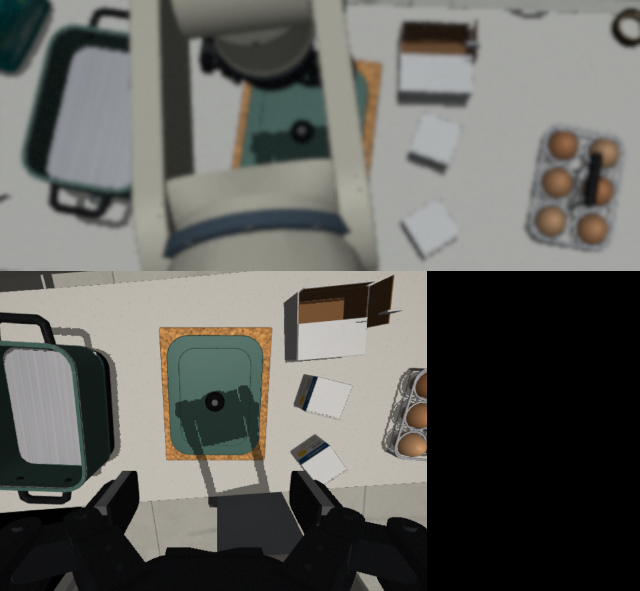

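The lid lies square on the mat, right way up with even margins, and the pot is open. On to the rack.

Emit:
drive_tool([
  {"x": 0, "y": 0.9, "z": -0.1, "ax": 0, "ay": 0, "az": 0.1, "hand": 85},
  {"x": -0.1, "y": 1.8, "z": -0.2, "ax": 0, "ay": 0, "az": 0.2, "hand": 85},
  {"x": -0.2, "y": 2.7, "z": -0.2, "ax": 0, "ay": 0, "az": 0.3, "hand": 85},
  {"x": -0.3, "y": 3.6, "z": -0.2, "ax": 0, "ay": 0, "az": 0.4, "hand": 85},
  {"x": -0.4, "y": 4.5, "z": -0.2, "ax": 0, "ay": 0, "az": 0.5, "hand": 85},
  {"x": -0.5, "y": 5.4, "z": -0.2, "ax": 0, "ay": 0, "az": 0.6, "hand": 85},
  {"x": -0.6, "y": 6.2, "z": -0.2, "ax": 0, "ay": 0, "az": 0.62, "hand": 85},
  {"x": -0.7, "y": 6.9, "z": -0.2, "ax": 0, "ay": 0, "az": 0.62, "hand": 85},
])

```text
clock: 11.3
eef_pos: [462.2, -250.5, 323.4]
tcp_rot: [-3.141, 0.002, -0.147]
contact_force: [1.3, -0.2, -0.3]
opening: 0.998
grasp_force: 0.0
```

Emit:
drive_tool([
  {"x": -0.1, "y": 0.4, "z": 0, "ax": 0, "ay": 0, "az": 0, "hand": 60},
  {"x": -0.2, "y": 0.65, "z": 0.5, "ax": 0, "ay": 0, "az": 0, "hand": 50},
  {"x": -0.2, "y": 0.65, "z": 1.2, "ax": 0, "ay": 0, "az": 0, "hand": 50},
  {"x": -0.2, "y": 0.65, "z": 1.6, "ax": 0, "ay": 0, "az": 0, "hand": 50},
  {"x": -0.2, "y": 0.65, "z": 1.6, "ax": 0, "ay": 0, "az": 0, "hand": 50},
  {"x": -0.2, "y": 0.65, "z": 1.6, "ax": 0, "ay": 0, "az": 0, "hand": 50},
])

```text
clock: 11.9
eef_pos: [448.6, -279.3, 244.6]
tcp_rot: [-3.141, 0.002, -0.146]
contact_force: [-0.1, 0.3, 0.9]
opening: 0.587
grasp_force: 0.0
```

```bash
python3 grab.py w6; python3 -c "
from h import *
s=monitor.sense();print(s['eef_pos'],s['tcp_rot'])
c=dict(np.load('w6.npz'));I=cv2.imread('pics/w6.png')
p=cv2.projectPoints(np.array([[467.5,-280.6,123.]]),cv2.Rodrigues(c['R'])[0],c['t'],c['mtx'],c['dist'])[0].ravel().astype(int);print(p)
b=blob(win(I.max(2)<32,p[0]-30,max(0,p[1]-110),p[0]+30,p[1]+90));print(cv2.boundingRect(b),cv2.contourArea(b))
print('grip',rect(plane(c,b,123)),rect(plane(c,b,113)))
print(move([467.5,-280.5,96],-0.146))"
```

```text
axis px at tcp [319.5214444  306.77737444]
[ 449.21159163 -279.58913977  245.56527346] [ 3.14158069e+00 -2.55154944e-05 -1.45931025e-01]
[317 202]
(308, 151, 21, 97) 1707.5
grip (array([ 469. , -280.9]), 67.5, 13.6, -8.85) (array([ 467.2, -280.5]), 70.1, 14.1, -8.85)
(array([ 0.364, -0.035,  2.991]), array([ 0.   , -0.   ,  0.001]))
```

View pics/w6.png

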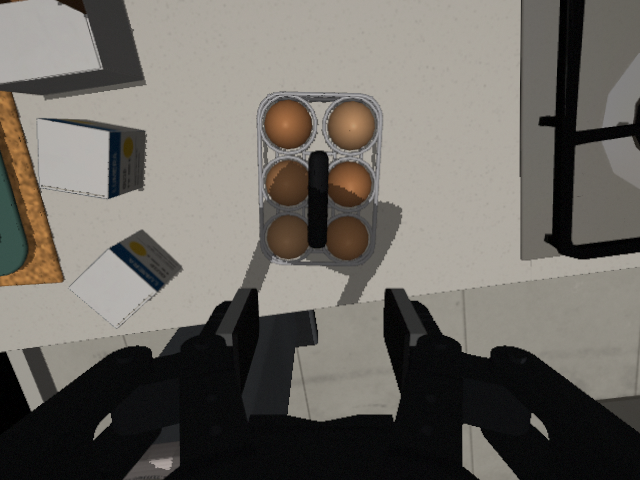

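The grip bar runs from (319,151) to (317,248) and lies along the finger plane. Lowering onto it.

Emit:
drive_tool([
  {"x": 0.2, "y": -0.02, "z": 0.4, "ax": 0, "ay": 0, "az": 0.03, "hand": 50},
  {"x": 0.375, "y": -0.035, "z": 0.9, "ax": 0, "ay": 0, "az": 0.03, "hand": 50},
  {"x": 0.375, "y": -0.035, "z": 1.5, "ax": 0, "ay": 0, "az": 0.03, "hand": 50},
  {"x": 0.375, "y": -0.035, "z": 2.1, "ax": 0, "ay": 0, "az": 0.03, "hand": 50},
  {"x": 0.375, "y": -0.035, "z": 2.6, "ax": 0, "ay": 0, "az": 0.03, "hand": 50},
  {"x": 0.375, "y": -0.035, "z": 2.9, "ax": 0, "ay": 0, "az": 0.03, "hand": 50},
  {"x": 0.375, "y": -0.035, "z": 3.02, "ax": 0, "ay": 0, "az": 0.03, "hand": 50},
  {"x": 0.375, "y": -0.035, "z": 3.02, "ax": 0, "ay": 0, "az": 0.03, "hand": 50},
])

```text
clock: 12.75
eef_pos: [468.2, -280.6, 94.6]
tcp_rot: [3.141, -0.0, -0.149]
contact_force: [-0.2, -0.4, 0.2]
opening: 0.586
grasp_force: 0.0
```

Emit:
drive_tool([
  {"x": 0, "y": 0, "z": 0, "ax": 0, "ay": 0, "az": 0, "hand": 35},
  {"x": 0, "y": 0, "z": 0, "ax": 0, "ay": 0, "az": 0, "hand": 25},
  {"x": 0, "y": 0, "z": 0, "ax": 0, "ay": 0, "az": 0, "hand": 20},
  {"x": 0, "y": 0, "z": 0, "ax": 0, "ay": 0, "az": 0, "hand": 16},
  {"x": 0, "y": 0, "z": 0, "ax": 0, "ay": 0, "az": 0, "hand": 13},
  {"x": 0, "y": 0, "z": 0, "ax": 0, "ay": 0, "az": 0, "hand": 8},
  {"x": 0, "y": 0, "z": 0, "ax": 0, "ay": 0, "az": 0, "hand": 5},
  {"x": 0, "y": 0, "z": 0, "ax": 0, "ay": 0, "az": 0, "hand": 5},
], grip_force=80)

```text
clock: 13.55
eef_pos: [468.1, -280.6, 94.9]
tcp_rot: [3.141, -0.001, -0.149]
contact_force: [-0.5, 1.7, 6.4]
opening: 0.152
grasp_force: 77.8
```

Emit:
drive_tool([
  {"x": 0, "y": 0, "z": -0.03, "ax": 0, "ay": 0, "az": 0, "hand": 5},
  {"x": 0, "y": 0, "z": -0.08, "ax": 0, "ay": 0, "az": 0, "hand": 5},
  {"x": 0, "y": 0, "z": -0.16, "ax": 0, "ay": 0, "az": 0, "hand": 5},
  {"x": 0, "y": 0, "z": -0.25, "ax": 0, "ay": 0, "az": 0, "hand": 5},
  {"x": 0, "y": 0, "z": -0.35, "ax": 0, "ay": 0, "az": 0, "hand": 5},
  {"x": 0, "y": 0, "z": -0.45, "ax": 0, "ay": 0, "az": 0, "hand": 5},
  {"x": 0, "y": 0, "z": -0.5, "ax": 0, "ay": 0, "az": 0, "hand": 5},
  {"x": 0, "y": 0, "z": -0.5, "ax": 0, "ay": 0, "az": 0, "hand": 5},
])

```text
clock: 14.35
eef_pos: [468.1, -280.7, 119.8]
tcp_rot: [3.141, -0.001, -0.149]
contact_force: [0.5, -1.0, -5.2]
opening: 0.149
grasp_force: 78.0
```

The force reads the loaded weight of about 5.3 N. I'll raise it gently to clear everything.

Emit:
drive_tool([
  {"x": 0, "y": 0, "z": -0.08, "ax": 0, "ay": 0, "az": 0, "hand": 5},
  {"x": 0, "y": 0, "z": -0.22, "ax": 0, "ay": 0, "az": 0, "hand": 5},
  {"x": 0, "y": 0, "z": -0.42, "ax": 0, "ay": 0, "az": 0, "hand": 5},
  {"x": 0, "y": 0, "z": -0.65, "ax": 0, "ay": 0, "az": 0, "hand": 5},
  {"x": 0, "y": 0, "z": -0.9, "ax": 0, "ay": 0, "az": 0, "hand": 5},
  {"x": 0, "y": 0, "z": -1.15, "ax": 0, "ay": 0, "az": 0, "hand": 5},
  {"x": 0, "y": 0, "z": -1.4, "ax": 0, "ay": 0, "az": 0, "hand": 5},
  {"x": 0, "y": 0, "z": -1.65, "ax": 0, "ay": 0, "az": 0, "hand": 5},
])

```text
clock: 15.15
eef_pos: [467.8, -280.6, 203.1]
tcp_rot: [3.141, -0.0, -0.149]
contact_force: [0.3, 0.2, -5.2]
opening: 0.149
grasp_force: 78.1
```

Emit:
drive_tool([
  {"x": 0, "y": 0, "z": -0.25, "ax": 0, "ay": 0, "az": 0, "hand": 5},
  {"x": 0, "y": 0, "z": -0.5, "ax": 0, "ay": 0, "az": 0, "hand": 5},
  {"x": 0, "y": 0, "z": -0.75, "ax": 0, "ay": 0, "az": 0, "hand": 5},
  {"x": 0, "y": 0, "z": -1.0, "ax": 0, "ay": 0, "az": 0, "hand": 5},
  {"x": 0, "y": 0, "z": -1.22, "ax": 0, "ay": 0, "az": 0, "hand": 5},
  {"x": 0, "y": 0, "z": -1.4, "ax": 0, "ay": 0, "az": 0, "hand": 5},
  {"x": 0, "y": 0, "z": -1.5, "ax": 0, "ay": 0, "az": 0, "hand": 5},
  {"x": 0, "y": 0, "z": -1.53, "ax": 0, "ay": 0, "az": 0, "hand": 5},
])

```text
clock: 15.95
eef_pos: [467.9, -280.6, 278.8]
tcp_rot: [3.141, -0.001, -0.149]
contact_force: [-0.9, 1.0, -4.5]
opening: 0.15
grasp_force: 78.0
```

```bash
python3 -c "
from h import *
s=monitor.sense();print(s['contact_force'],s['wrist_torque'],s['eef_pos'],s['grasp_force'],s['opening'],move([534,349.5,280],-0.118))"; python3 grab.py w7; python3 - <<'E'
from h import *
I=imaging.grab_frame('side')[:,:,::-1];cv2.imwrite('pics/s7.png',np.hstack([cv2.resize(cv2.imread('pics/w7.png'),(400,300)),cv2.resize(I,(400,300))]))
E
```

```text
[-0.91723324  1.01695471 -4.45814343] [-0.07816751 -0.03391203 -0.05916721] [ 467.93315688 -280.63096393  278.79251842] 78.02524209022522 0.14988968599580801 (array([ -0.567, -12.659,  -0.027]), array([ 0.002, -0.005, -0.299]))
axis px at tcp [318.82999043 307.05544773]
```

View pics/s7.png

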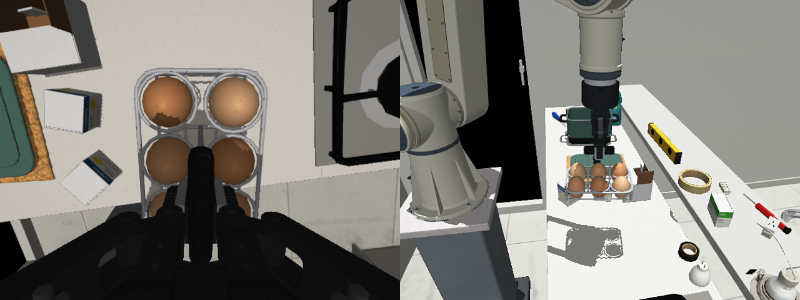

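The rack hangs level with all eggs seated, its feet about 184 mm up and above the 143 mm carton. Carrying it across smoothly.

Emit:
drive_tool([
  {"x": 0, "y": -0.03, "z": 0, "ax": 0, "ay": 0, "az": 0, "hand": 5},
  {"x": 0, "y": -0.1, "z": 0, "ax": 0, "ay": 0, "az": 0, "hand": 5},
  {"x": -0.01, "y": -0.22, "z": 0, "ax": 0, "ay": 0, "az": 0, "hand": 5},
  {"x": -0.02, "y": -0.4, "z": 0, "ax": 0, "ay": 0, "az": 0, "hand": 5},
  {"x": -0.03, "y": -0.64, "z": 0, "ax": 0, "ay": 0, "az": -0.02, "hand": 5},
  {"x": -0.04, "y": -0.94, "z": 0, "ax": 0, "ay": 0, "az": -0.03, "hand": 5},
  {"x": -0.06, "y": -1.28, "z": 0, "ax": 0, "ay": 0, "az": -0.04, "hand": 5},
  {"x": -0.07, "y": -1.65, "z": 0, "ax": 0, "ay": 0, "az": -0.05, "hand": 5},
])

```text
clock: 16.85
eef_pos: [476.6, -196.8, 278.3]
tcp_rot: [-3.141, -0.0, -0.144]
contact_force: [0.5, 0.2, -4.9]
opening: 0.149
grasp_force: 78.1
```

Emit:
drive_tool([
  {"x": -0.02, "y": -0.38, "z": 0, "ax": 0, "ay": 0, "az": -0.01, "hand": 5},
  {"x": -0.03, "y": -0.76, "z": 0, "ax": 0, "ay": 0, "az": -0.02, "hand": 5},
  {"x": -0.05, "y": -1.14, "z": 0, "ax": 0, "ay": 0, "az": -0.03, "hand": 5},
  {"x": -0.07, "y": -1.52, "z": 0, "ax": 0, "ay": 0, "az": -0.04, "hand": 5},
  {"x": -0.09, "y": -1.9, "z": 0, "ax": 0, "ay": 0, "az": -0.05, "hand": 5},
  {"x": -0.1, "y": -2.28, "z": 0, "ax": 0, "ay": 0, "az": -0.06, "hand": 5},
  {"x": -0.12, "y": -2.66, "z": 0, "ax": 0, "ay": 0, "az": -0.07, "hand": 5},
  {"x": -0.14, "y": -3.04, "z": 0, "ax": 0, "ay": 0, "az": -0.08, "hand": 5},
])

```text
clock: 17.65
eef_pos: [491.2, -45.1, 278.4]
tcp_rot: [-3.141, -0.0, -0.135]
contact_force: [-0.2, 0.1, -5.8]
opening: 0.147
grasp_force: 78.0
```

Emit:
drive_tool([
  {"x": -0.02, "y": -0.38, "z": 0, "ax": 0, "ay": 0, "az": -0.01, "hand": 5},
  {"x": -0.03, "y": -0.76, "z": 0, "ax": 0, "ay": 0, "az": -0.02, "hand": 5},
  {"x": -0.05, "y": -1.14, "z": 0, "ax": 0, "ay": 0, "az": -0.03, "hand": 5},
  {"x": -0.07, "y": -1.52, "z": 0, "ax": 0, "ay": 0, "az": -0.04, "hand": 5},
  {"x": -0.09, "y": -1.9, "z": 0, "ax": 0, "ay": 0, "az": -0.05, "hand": 5},
  {"x": -0.1, "y": -2.28, "z": 0, "ax": 0, "ay": 0, "az": -0.06, "hand": 5},
  {"x": -0.12, "y": -2.66, "z": 0, "ax": 0, "ay": 0, "az": -0.07, "hand": 5},
  {"x": -0.14, "y": -3.04, "z": 0, "ax": 0, "ay": 0, "az": -0.08, "hand": 5},
])

```text
clock: 18.45
eef_pos: [504.5, 106.4, 278.4]
tcp_rot: [-3.141, -0.0, -0.127]
contact_force: [-0.0, 0.2, -4.4]
opening: 0.149
grasp_force: 78.0
```

Emit:
drive_tool([
  {"x": -0.02, "y": -0.38, "z": 0, "ax": 0, "ay": 0, "az": -0.01, "hand": 5},
  {"x": -0.03, "y": -0.76, "z": 0, "ax": 0, "ay": 0, "az": -0.02, "hand": 5},
  {"x": -0.05, "y": -1.14, "z": 0, "ax": 0, "ay": 0, "az": -0.03, "hand": 5},
  {"x": -0.07, "y": -1.52, "z": 0, "ax": 0, "ay": 0, "az": -0.04, "hand": 5},
  {"x": -0.09, "y": -1.88, "z": 0, "ax": 0, "ay": 0, "az": -0.05, "hand": 5},
  {"x": -0.1, "y": -2.2, "z": 0, "ax": 0, "ay": 0, "az": -0.06, "hand": 5},
  {"x": -0.12, "y": -2.48, "z": 0, "ax": 0, "ay": 0, "az": -0.07, "hand": 5},
  {"x": -0.13, "y": -2.72, "z": 0, "ax": 0, "ay": 0, "az": -0.08, "hand": 5},
])

```text
clock: 19.25
eef_pos: [515.6, 241.5, 278.3]
tcp_rot: [3.142, 0.0, -0.118]
contact_force: [-0.9, -0.2, -5.3]
opening: 0.151
grasp_force: 78.0
```

```bash
python3 -c "
from h import *
s=monitor.sense();print(s['contact_force'],s['eef_pos'],move([534,349.5,280],-0.118))"
```

```text
[-0.8957127  -0.15947311 -5.3021545 ] [515.59683761 241.53758831 278.26000038] (array([ 0.111, -2.188, -0.035]), array([ 0.001,  0.001, -0.002]))
```

Emit:
drive_tool([
  {"x": 0.02, "y": -0.24, "z": 0, "ax": 0, "ay": 0, "az": 0, "hand": 5},
  {"x": 0.04, "y": -0.48, "z": 0, "ax": 0, "ay": 0, "az": 0, "hand": 5},
  {"x": 0.06, "y": -0.72, "z": 0, "ax": 0, "ay": 0, "az": 0, "hand": 5},
  {"x": 0.07, "y": -0.96, "z": 0, "ax": 0, "ay": 0, "az": 0, "hand": 5},
  {"x": 0.08, "y": -1.2, "z": 0, "ax": 0, "ay": 0, "az": 0, "hand": 5},
  {"x": 0.09, "y": -1.42, "z": 0, "ax": 0, "ay": 0, "az": 0, "hand": 5},
  {"x": 0.1, "y": -1.62, "z": 0, "ax": 0, "ay": 0, "az": 0, "hand": 5},
  {"x": 0.11, "y": -1.8, "z": 0, "ax": 0, "ay": 0, "az": 0, "hand": 5},
])

```text
clock: 20.05
eef_pos: [532.1, 329.9, 278.2]
tcp_rot: [3.142, 0.0, -0.119]
contact_force: [-0.6, -0.0, -4.8]
opening: 0.147
grasp_force: 78.0
```

Emit:
drive_tool([
  {"x": 0, "y": -0.14, "z": 0, "ax": 0, "ay": 0, "az": 0, "hand": 5},
  {"x": 0, "y": -0.24, "z": 0, "ax": 0, "ay": 0, "az": 0, "hand": 5},
  {"x": 0, "y": -0.32, "z": 0, "ax": 0, "ay": 0, "az": 0, "hand": 5},
  {"x": 0, "y": -0.37, "z": 0, "ax": 0, "ay": 0, "az": 0, "hand": 5},
  {"x": 0, "y": -0.39, "z": 0, "ax": 0, "ay": 0, "az": 0, "hand": 5},
  {"x": 0, "y": -0.39, "z": 0, "ax": 0, "ay": 0, "az": 0, "hand": 5},
  {"x": 0, "y": -0.39, "z": 0, "ax": 0, "ay": 0, "az": 0, "hand": 5},
  {"x": 0, "y": -0.39, "z": 0, "ax": 0, "ay": 0, "az": 0, "hand": 5},
])

```text
clock: 20.85
eef_pos: [534.4, 348.2, 278.3]
tcp_rot: [3.142, -0.0, -0.119]
contact_force: [0.3, 0.1, -5.0]
opening: 0.149
grasp_force: 78.0
```

```bash
python3 grab.py w8; python3 - <<'E'
from h import *
s=monitor.sense();print(s['contact_force'],s['eef_pos'],s['tcp_rot'],move([534,349.2,245],-0.118))
I=imaging.grab_frame('side')[:,:,::-1];T=imaging.grab_frame('top')[:,:,::-1]
cv2.imwrite('pics/s8.png',I);cv2.imwrite('pics/t8.png',T)
a=cv2.resize(cv2.imread('pics/w8.png'),(400,300));b=cv2.resize(I[120:270,230:430],(400,300),interpolation=2);c=cv2.resize(T[170:320,90:290],(400,300),interpolation=2)
cv2.imwrite('pics/m8.png',np.vstack([np.hstack([a,b]),np.hstack([c,c*0])]))
E
```

```text
axis px at tcp [318.92860457 307.07220248]
[-0.61680932  0.17826829 -3.88991005] [534.36675667 348.14469291 278.35029532] [ 3.14157589e+00 -5.70498368e-05 -1.19038883e-01] (array([-0.01 , -0.02 ,  0.667]), array([ 0.   , -0.001, -0.01 ]))
```

View pics/m8.png

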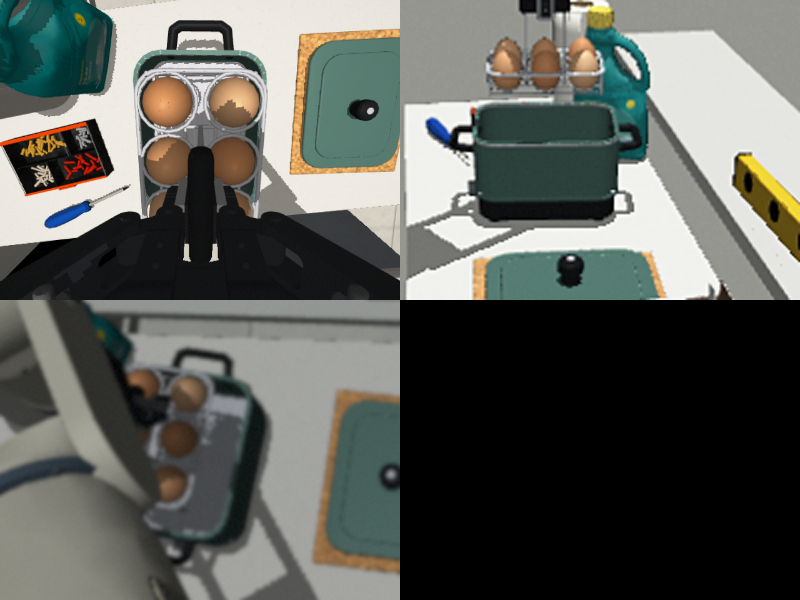

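The rack is over the pot, level with its eggs in place, and the lid is still on the mat. I'll check the pot's rim edges in the wrist view before lowering.

```bash
python3 - <<'E'
from h import *
c=dict(np.load('w8.npz'));I=cv2.imread('pics/w8.png');h=cv2.cvtColor(I,cv2.COLOR_BGR2HSV)
g=(h[:,:,0]>65)&(h[:,:,0]<98)&(h[:,:,1]>40)
g=win(g,195,60,450,330)
R=Rn.from_euler('z',-0.118).as_matrix()[:2,:2]
for name,f in (('L',lambda r:np.flatnonzero(r)[0]),('R',lambda r:np.flatnonzero(r)[-1])):
    px=[(f(g[y]),y) for y in range(130,220,3) if g[y].any()]
    q=plane(c,px,130);loc=(q-[534,349.2])@R
    v=np.polyfit(loc[:,0],loc[:,1],1);print(name,len(px),px[0],px[-1],'y edge',np.median(loc[:,1]).round(1),'std',loc[:,1].std().round(1),'slope deg',np.degrees(v[0]).round(2))
px=[(x,np.flatnonzero(g[:,x])[0]) for x in range(240,390,4) if g[:,x].any()]
loc=(plane(c,px,130)-[534,349.2])@R;print('far x edge',np.median(loc[:,0]),loc[:,0].std())
k=blob(win(I.max(2)<32,296,225,344,300));print(cv2.boundingRect(k),rect(plane(c,k,278+19+10)))
E
```

```text
L 30 (np.int64(213), 130) (np.int64(228), 217) y edge 69.8 std 3.5 slope deg 5.12
R 30 (np.int64(425), 130) (np.int64(415), 217) y edge -71.4 std 52.4 slope deg 24.68
far x edge 101.40911939996144 0.5614007405458217
(299, 234, 44, 66) (array([562. , 344.2]), 21.7, 13.8, -6.77)
```

```bash
python3 - <<'E'
from h import *
c=dict(np.load('w8.npz'));I=cv2.imread('pics/w8.png');h=cv2.cvtColor(I,cv2.COLOR_BGR2HSV)
g=win((h[:,:,0]>65)&(h[:,:,0]<98)&(h[:,:,1]>40),200,60,445,330)
R=Rn.from_euler('z',-0.118).as_matrix()[:2,:2]
for y in range(84,130,5):
    f=np.flatnonzero(g[y])
    if len(f): print(y,f[0],f[-1],((plane(c,[(f[0],y),(f[-1],y)],130)-[534,349.2])@R).round(1).tolist())
for n in('top0','t8'):
    T=cv2.imread(f'pics/{n}.png').astype(int);print(n,[T[y,212:224,1].tolist() for y in (215,)])
cv2.imwrite('pics/c9.png',cv2.resize(I[60:260,190:450],None,fx=3,fy=3))
E
```

```text
84 238 399 [[99.1, 56.3], [99.1, -56.8]]
89 229 408 [[95.8, 62.8], [95.8, -63.4]]
94 225 413 [[92.5, 65.9], [92.5, -67.1]]
99 220 417 [[89.1, 69.7], [89.2, -70.2]]
104 218 420 [[85.8, 71.3], [85.8, -72.6]]
109 216 422 [[82.4, 73.0], [82.4, -74.2]]
114 214 424 [[79.0, 74.7], [79.0, -75.9]]
119 214 425 [[75.6, 75.0], [75.6, -76.9]]
124 214 425 [[72.2, 75.3], [72.2, -77.2]]
129 213 426 [[68.7, 76.3], [68.7, -78.2]]
top0 [[88, 84, 82, 103, 136, 155, 160, 161, 162, 161, 163, 162]]
t8 [[74, 83, 85, 108, 139, 158, 163, 165, 165, 165, 166, 165]]
```

View pics/c9.png

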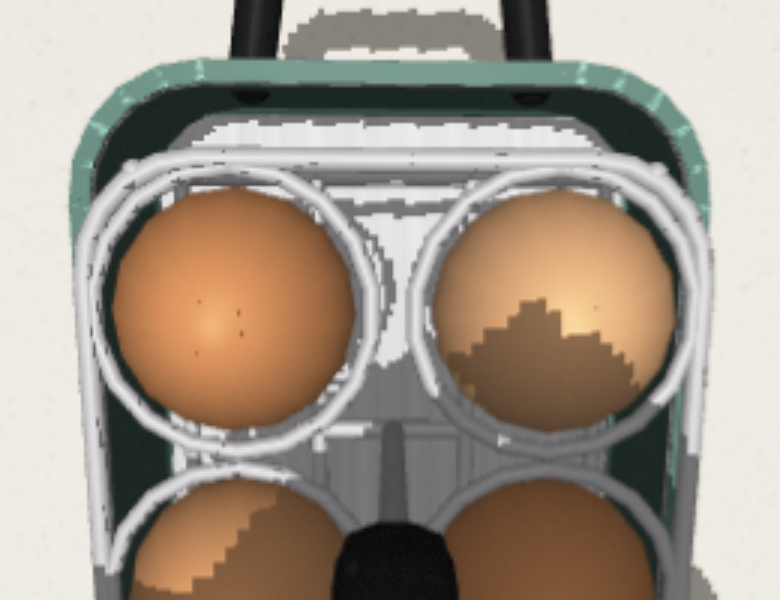

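The pot has not moved: its rim is symmetric about the rack to under 1 mm. Lowering the last 33 mm.

Emit:
drive_tool([
  {"x": 0, "y": 0, "z": 0.04, "ax": 0, "ay": 0, "az": 0, "hand": 5},
  {"x": -0.01, "y": 0, "z": 0.12, "ax": 0, "ay": 0, "az": 0, "hand": 5},
  {"x": -0.015, "y": 0, "z": 0.23, "ax": 0, "ay": 0, "az": 0, "hand": 5},
  {"x": -0.015, "y": 0, "z": 0.35, "ax": 0, "ay": 0, "az": 0, "hand": 5},
  {"x": -0.015, "y": 0, "z": 0.47, "ax": 0, "ay": 0, "az": 0, "hand": 5},
  {"x": -0.015, "y": 0, "z": 0.57, "ax": 0, "ay": 0, "az": 0, "hand": 5},
  {"x": -0.015, "y": 0, "z": 0.64, "ax": 0, "ay": 0, "az": 0, "hand": 5},
  {"x": -0.015, "y": 0, "z": 0.665, "ax": 0, "ay": 0, "az": 0, "hand": 5},
])

```text
clock: 21.8
eef_pos: [533.4, 348.3, 244.4]
tcp_rot: [3.141, 0.001, -0.119]
contact_force: [0.4, 0.1, -3.9]
opening: 0.15
grasp_force: 78.0
```

Emit:
drive_tool([
  {"x": 0, "y": 0, "z": 0, "ax": 0, "ay": 0, "az": 0, "hand": 5},
  {"x": 0, "y": 0, "z": 0, "ax": 0, "ay": 0, "az": 0, "hand": 5},
  {"x": 0, "y": 0, "z": 0, "ax": 0, "ay": 0, "az": 0, "hand": 5},
  {"x": 0, "y": 0, "z": 0, "ax": 0, "ay": 0, "az": 0, "hand": 5},
  {"x": 0, "y": 0, "z": 0, "ax": 0, "ay": 0, "az": 0, "hand": 5},
  {"x": 0, "y": 0, "z": 0, "ax": 0, "ay": 0, "az": 0, "hand": 5},
])

```text
clock: 22.4
eef_pos: [533.6, 348.5, 245.1]
tcp_rot: [-3.141, -0.0, -0.119]
contact_force: [-0.4, 0.3, -4.3]
opening: 0.147
grasp_force: 78.1
```

```bash
python3 -c "
from rig import r
print(r.sign_off())"
```

```text
the job is handed in; nothing more can be done
None
```

The job is handed in: the lid lies right way up on the cork mat, and the arm is holding the rack, with all six eggs at the last look, level and centred over the open pot with its feet about 2 cm above the rim.

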